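# Push a block through the loader's dust flap to its hidden buffer

### The arm

A 7-joint arm with a two-finger parallel gripper is mounted at the origin on a cart in front of the work surface, level with it; the furniture and walls round the work are solid. World frame = base frame: x ahead of the robot, y to its left, z up, the work surface at z = 0. Lengths are in m, angles in rad, forces in N, time in s.
With the tool pointing down it reaches from about 0.4 to 0.875 m from the base axis. Payload 19.3 kg.
Tool frame: the origin (TCP) lies midway between the tips of the shut fingers; the grasp point (between the pads) lies 19 mm behind it; z points along the fingers, y is the line along which they close (so a half turn about z gives the same grasp; the last joint's range is limited). The gripper opens to 85 mm and grips with 20 to 120 N. Pads are 22 mm wide; open, the fingers measure 114 mm over their backs; the gripper's body (76 mm by 85 mm) begins 54 mm behind the grasp point. The pads swing forward as they close: fully open they stand 13 mm farther back than shut.
Start: joints at [1.032, 0.521, -0.036, 1.599, 0.021, 1.021, -0.113], TCP at [0.282, -0.558, 0.231] pointing down, gripper open.
Joint ranges: [-2.91, 2.91], [-0.3, 2.13], [-1.5, 1.42], [0.17, 2.43], [-1.26, 4.41], [0.16, 1.93], [-2.52, 2.52]. Speed limits (rad/s): [1.89, 1.89, 2.39, 2.39, 3.01, 3.01, 3.01].

### API

Orientations are given as [roll, pitch, yaw] about the fixed x, y, z axes, in that order (R = Rz(yaw) Ry(pitch) Rx(roll)).
In Python, from workcell import bot gives the robot as it stands.
- The arm moves only by the tool move_arm, never from a script. Its argument "moves" is a list that holds one entry, the list of rows, each a list of 7 numbers: the opening, from 0 (shut) to 1 (fully open), then the shift along the tool's x, y, z in units of 1000 mm (1.0 is 1000 mm), then the turn, a rotation vector about the tool's x, y, z in units of 2 pi rad (1.0 is 2 pi rad). A call has 1 to 5 rows; each row is the pose to reach, as a shift and turn from the pose commanded when the call began, along the tool's axes at that moment, turning the shorter way round; what a row does not reach only later rows make up. A row lasts 1/10 s, in which the tool goes at most 50 mm and 8.59 degrees, less where a joint would pass 70% of its speed; a pose out of reach is approached as far as the arm can. A call with a number of a shift or a turn outside -1 to 1 is refused whole. A call with a gripper value outside its range is refused whole. The fingers move at their own pace and stop on an object; "force" is the grip in N (left out, the last holds). Time passes only in rows, so rows that repeat a pose let the fingers close. It gives the time, the measured TCP pose, the force, the opening and the grip force at its end, in the units of the state.
- bot.observe(): the state, without advancing time (a new reading comes with each control period).
- bot.grab_frame(name): name is "scene" or "side" or "wrist"; returns the picture (480x640x3 uint8, red, green, blue); there is no depth.
- bot.camera_params(name): a dict with "vertical_fov" (degrees; the focal length in pixels is half the picture's height over the tangent of half this angle, whatever the lens; pixels are square), "cx", "cy" (the principal point, pixels), "R" (3x3) and "t" (3): a world point X has camera coordinates R X + t. Camera axes: x right, y down, z forward; pixel columns grow to the right and rows downward; lengths in m; the calibration is good to about 2 mm. The wrist camera is an equidistant fisheye: a pixel r from the principal point sees the ray r / f radians off the axis. A picture is of the moment at which its call begins: read the wrist's pose just before it. camera_params takes no time and is no camera call; for the wrist camera it gives the pose at the moment of the call.
- bot.job_done(): hands the job in; it is judged then, once.
The state is a dict: "clock": time; "qpos": joint angles; "qd": joint speeds; "joint_efforts": joint torques, N m; "position": TCP position; "tool_rot": TCP orientation; "force": force on the tool from outside, world axes, zero at the start; "moment": the same for the moment, N m; "grip_width": finger opening in m; "finger_force": force on a finger pad.
Only numpy, scipy, OpenCV 4.12 (cv2) and the standard library are available. Lean on these libraries where they do the work, as an engineer would, in place of code of your own. Each camera call takes 0.05 s, during which the arm holds its last target. There are 200 camera calls.

### The job

Take the wooden push stick by its upright grip, set it in the loader's runway behind the steel block, and with it push the block through the spring flap until you feel it press the sprung buffer inside; where the buffer stands differs each time, so press it in a few millimetres gently and never ram it. Then draw the stick out so that the flap shuts behind the block, and stand the stick flat on the bench, off the loader. Keep the fingers off the block, the flap and the loader, and leave the other things on the bench where they are.

Things in the scene. Friction and masses are not known exactly. Their poses are not given: they have to be found in the camera images.
- loader: fixed grey box with an open runway. Origin on the bench under the shut flap, mid-width; x = push direction, into the box; z up. Base plate 350 x 92, x -145..205, its top, the sliding floor, at z 6. Runway: channel 36 wide between 6 thick guides, tops z 20, x -138..0, flared in front to x -162 (mouth 50 wide). Box x -5..203, 48 wide, top z 66, hollow 36 wide
- flap (a joint): aluminium spring flap shutting the box's mouth; rad, 0 = shut (upright), grows as it swings into the box, to 1.5. Hinged at its top at loader x 0, z 46, 39 long. About 1 N at its lower edge starts it, 3 N holds it wide open. It drops shut only when the block's rear end is 36 or more past the flap plane and the stick is out from under it
- buffer (a joint): sprung rubber buffer in the box, out of sight, on a back stop set anew each run: face 130 to 156 past the flap plane. m, 0 = free, grows as it is pressed in, 0.013 = bottomed. It yields from 4 N and takes 1 N more per mm. The block's home is against it; over 10 mm in counts as ramming. A steady 14.5 N push on the stick, friction included, is about right
- block: bare steel block with drilled holes, 84 long x 32 wide x 25 high, about 0.3 kg (varies), lying in the loader's runway, long side along it. Origin at the centre of its underside, own y along the length; pushing it costs friction: 1.5 to 4 N, and as much again from the stick's nose while it presses hard
- stick: wooden push stick, 0.18 kg: foot 180 long x 26 wide x 18 high with an upright grip near its rear, 36 long (x) x 22 wide (y), reaching up to z 78. Origin at the foot's underside below the middle of the grip; x towards the nose, a flat end 160 ahead of the origin (rear end 20 behind). The foot has 5 clearance each side in the runway
- bar: bystander: bare steel bar with drilled holes, 110 x 24 x 14, lying flat; origin at the centre of the underside
- spanner: bystander: combination spanner, 182 x 26 x 7, lying flat; origin at the centre of the underside
- tape: bystander: black tape roll, 66 across, 18 high; origin at the centre of the underside
- bottle: bystander: squeeze bottle, 58 across, 180 high, standing; origin at the centre of the underside
Not all that is in view belongs to the job. There is more than one size of the block; the one meant has the size given above.

How it is judged:
By the outcome, as a careful person would: the job done as asked, in the order asked, and still so for the second after the job is handed in, with the robot touching nothing.
It also fails if it takes over 64 s, if anything falls off the work surface, if the arm or the gripper's body presses on something with over 40 N, if the wrist force passes 120 N, or if a joint passes its speed limit or range.

## Working session

There is one attempt and no reset: what is moved stays moved. The work goes in short steps, Python scripts to look and compute and a tool call to move; the robot and the scene stay as the last step left them, time stands still between calls to the robot, and variables do not carry over. Pictures are saved under pics/ and viewed, at most 10 in all, crops included, and the job is handed in when it is done.

Besides the shell and the picture viewer there is one more tool, called after ">>>" as name(argument=value, ...) on one line, values as JSON. move_arm: Moves the arm, as the interface text tells. Shifts and turns lie within -1 to 1; 1 stands for 1000 mm of shift or 2 pi rad of turn. Its arguments: {"type":"object","properties":{"moves":{"type":"array"},"force":{"type":"number"}},"required":["moves"]}

```bash
mkdir -p pics
python3 - <<'E'
from workcell import bot
import cv2,numpy as np
ims=[]
for n in("scene","side","wrist"):
    p=bot.camera_params(n);print(n,{k:np.round(v,4).tolist() for k,v in p.items()})
    im=bot.grab_frame(n)[:,:,::-1];cv2.imwrite(f"pics/{n}0.png",im)
s=bot.observe();print({k:np.round(v,4).tolist() for k,v in s.items()})
E
```

```text
scene {'vertical_fov': 57.2815, 'cx': 324.621, 'cy': 241.3838, 'R': [[0.6849, 0.7286, -0.0052], [0.5834, -0.5526, -0.5951], [-0.4365, 0.4046, -0.8036]], 't': [-0.4624, -0.2645, 1.1413]}
side {'vertical_fov': 56.991, 'cx': 317.7395, 'cy': 243.9779, 'R': [[0.9992, 0.0356, 0.0163], [0.0343, -0.5955, -0.8026], [-0.0188, 0.8026, -0.5963]], 't': [-0.6109, 0.0788, 1.1273]}
wrist {'vertical_fov': 65.7065, 'cx': 321.1017, 'cy': 242.5127, 'R': [[0.4509, -0.8926, -0.0014], [-0.8587, -0.4342, 0.2722], [-0.2436, -0.1215, -0.9622]], 't': [-0.6257, -0.0348, 0.3792]}
{'clock': 0.15, 'qpos': [1.0318, 0.5219, -0.0363, 1.5999, 0.0212, 1.0211, -0.1128], 'qd': [-0.0003, -0.0036, 0.0003, -0.003, -0.0003, -0.001, 0.0002], 'joint_efforts': [0.0016, -92.7391, 1.9801, -37.0058, 0.0179, 0.0062, 0.0001], 'position': [0.2822, -0.5574, 0.2309], 'tool_rot': [-3.1408, 0.0001, 0.4687], 'force': [-0.8078, -0.8466, -0.2413], 'moment': [-0.0121, -0.0067, -0.0917], 'finger_force': 0.0, 'grip_width': 0.0855}
```

View pics/scene0.png

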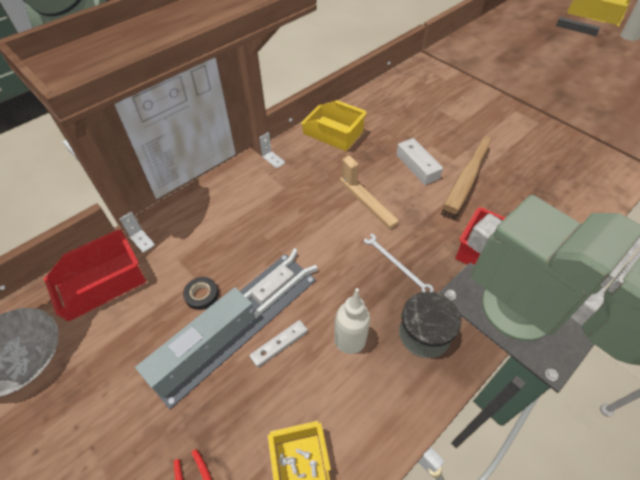

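View pics/side0.png

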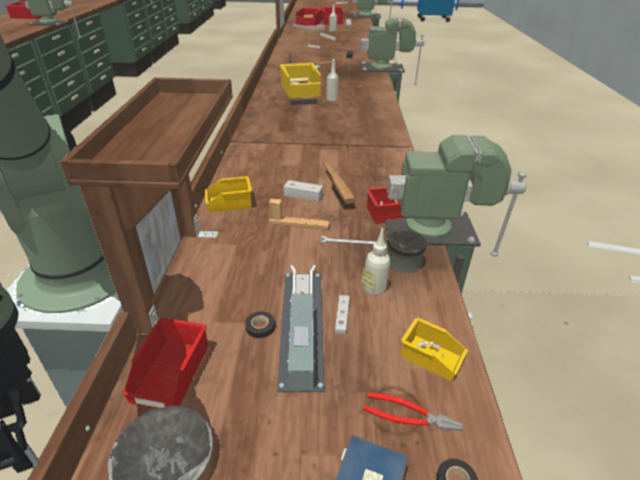

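The scene shows two candidates for the stick: the stick with its grip at scene (350,170) with nose (395,222), and a brush or handle at (467,178) with no upright grip. For the block there is the one in the runway at (270,285), a larger grey one at (420,160), and the bar at (278,343). I choose the stick at (350,170) and the block in the runway. In the side view the loader points towards the camera (mouth at (303,270), end at (300,388)). I'll check with one close crop.

Run:
```python
import cv2,numpy as np
a=cv2.imread("pics/scene0.png")[140:320,240:410];b=cv2.imread("pics/side0.png")[190:400,255:345]
f=lambda i,s:cv2.resize(i,None,fx=s,fy=s,interpolation=cv2.INTER_CUBIC)
A=f(a,3);B=f(b,2.8);H=max(A.shape[0],B.shape[0])
p=lambda i:cv2.copyMakeBorder(i,0,H-i.shape[0],0,0,cv2.BORDER_CONSTANT)
cv2.imwrite("pics/c1.png",np.hstack([p(A),p(B)]))
```

```text
(no output)
```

View pics/c1.png

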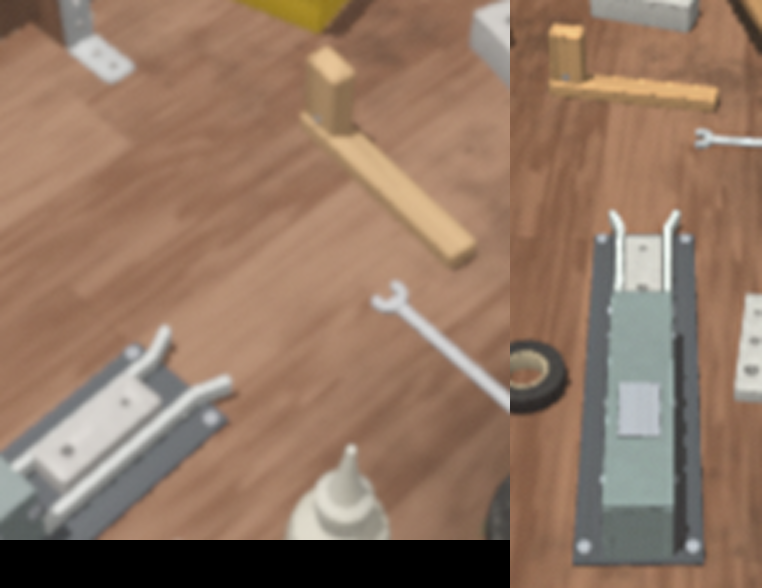

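The crop confirms the stick: grip top at crop (331,64), nose top edge (464,249). The block lies in the runway with its rear end near the flare, and the box top edges are at right-crop (643,292) and (638,505). Next I cast rays.

```bash
cat > h.py <<'E'
from workcell import bot
import numpy as np,cv2
def ray(n,uv,p=None):
    p=p or bot.camera_params(n);R=np.array(p["R"]);t=np.array(p["t"]);f=240/np.tan(np.radians(p["vertical_fov"])/2)
    d=np.array([uv[0]-p["cx"],uv[1]-p["cy"]])/f
    if n=="wrist":
        r=np.hypot(*d);d=np.r_[d/r*np.sin(r),np.cos(r)] if r>1e-9 else np.r_[0,0,1.]
    else:d=np.r_[d,1]
    return -R.T@t,R.T@d
def pt(n,uv,z,p=None):
    c,d=ray(n,uv,p);return c+d*(z-c[2])/d[2]
E
python3 - <<'E'
from h import *
S=lambda u,v:(240+u/3,140+v/3)
D=lambda u,v:(255+(u-510)/2.8,190+v/2.8)
for l,n,uv,z in[("grip","scene",S(331,64),.078),("grip","side",D(568,30),.078),("nose","scene",S(464,249),.018),("nose","side",D(716,92),.018),
 ("boxfar -5","side",D(643,292),.066),("boxnear 203","side",D(638,505),.066),("plateL","side",D(597,236),.006),("plateR","side",D(693,236),.006),
 ("mouthL","scene",S(165,330),.02),("mouthR","scene",S(230,382),.02),("blockrearA","scene",S(128,375),.031),("blockrearB","scene",S(160,398),.031)]:
    print(l,n,np.round(pt(n,uv,z),4))
E
```

```text
grip scene [0.4782 0.2642 0.078 ]
grip side [0.4784 0.2658 0.078 ]
nose scene [0.6356 0.2449 0.018 ]
nose side [0.6342 0.2492 0.018 ]
boxfar -5 side [ 0.5802 -0.1119  0.066 ]
boxnear 203 side [ 0.5899 -0.3174  0.066 ]
plateL side [0.5292 0.0242 0.006 ]
plateR side [0.617 0.029 0.006]
mouthL scene [0.5428 0.0409 0.02  ]
mouthR scene [0.6048 0.0445 0.02  ]
blockrearA scene [ 0.5599 -0.0054  0.031 ]
blockrearB scene [ 0.588  -0.0018  0.031 ]
```

```bash
cat >> h.py <<'E'
from scipy.spatial.transform import Rotation as Ro
def to(x,y,z,yaw,frm=None):
    """row numbers to reach a tool-down pose from pose frm=(x,y,z,yaw) (default: measured)"""
    if frm is None:
        s=bot.observe();p=np.array(s["position"]);R=Ro.from_euler("xyz",s["tool_rot"])
    else:p=np.array(frm[:3]);R=Ro.from_euler("xyz",[np.pi,0,frm[3]])
    G=Ro.from_euler("xyz",[np.pi,0,yaw])
    return np.round(np.r_[R.inv().apply(np.array([x,y,z])-p),(R.inv()*G).as_rotvec()/2/np.pi],4).tolist()
def tri(a,b):
    c1,d1=ray("scene",a);c2,d2=ray("side",b)
    k=np.linalg.lstsq(np.c_[d1,-d2],c2-c1,rcond=None)[0];return np.round((c1+d1*k[0]+c2+d2*k[1])/2,3)
E
python3 - <<'E'
from h import *
print("shelf",tri((315,5),(230,83)),tri((55,130),(163,165)),"bottle",tri((357,292),(380,232)),pt("side",(376,285),0.01))
P=[(0.2822,-.5574,.2309,.4687),(0.40,-.42,.42,1.1),(.56,-.25,.42,1.8),(.58,-.02,.42,2.4),(.53,.18,.35,3.03),(.478,.265,.25,3.03)]
for a,b in zip(P,P[1:]):print(to(*b,frm=a))
E
```

```text
shelf [0.388 0.248 0.404] [ 0.377 -0.21   0.402] bottle [ 0.752 -0.003  0.166] [ 0.7565631  -0.00904418  0.01      ]
[0.1672, -0.0694, -0.1891, 0.0, 0.0, -0.1005]
[0.2241, 0.0655, 0.0, -0.0, 0.0, -0.1114]
[0.2194, 0.0717, 0.0, 0.0, 0.0, -0.0955]
[0.172, 0.1137, 0.07, 0.0, 0.0, -0.1003]
[0.0611, 0.0787, 0.1, 0.0, 0.0, 0.0]
```

>>> move_arm(moves=[[[1, 0.167, -0.069, -0.25, 0, 0, -0.1], [1, 0.167, -0.069, -0.25, 0, 0, -0.1], [1, 0.167, -0.069, -0.25, 0, 0, -0.1], [1, 0.167, -0.069, -0.25, 0, 0, -0.1], [1, 0.167, -0.069, -0.25, 0, 0, -0.1]]])

```text
clock: 0.65
position: [0.3782, -0.4454, 0.4356]
tool_rot: [-3.142, 0.0, 1.103]
force: [1.1, -0.3, -0.5]
grip_width: 0.0853
finger_force: 0.0
```

>>> move_arm(moves=[[[1, 0.167, 0.06, -0.05, 0, 0, -0.1], [1, 0.167, 0.06, -0.05, 0, 0, -0.1], [1, 0.167, 0.06, -0.05, 0, 0, -0.1], [1, 0.167, 0.06, -0.05, 0, 0, -0.1], [1, 0.167, 0.06, -0.05, 0, 0, -0.1]]])

```text
clock: 1.15
position: [0.5107, -0.3211, 0.4845]
tool_rot: [3.139, -0.001, 1.738]
force: [-0.1, -0.3, -0.5]
grip_width: 0.085
finger_force: 0.0
```

Run:
```python
from h import *
s=bot.observe();print({k:np.round(v,4).tolist() for k,v in s.items()})
im=bot.grab_frame("side")[:,:,::-1];cv2.imwrite("pics/side1.png",im)
```

```text
{'clock': 1.15, 'qpos': [0.7189, 0.3654, -0.3892, 1.2247, 0.1339, 1.5754, 0.5206], 'qd': [0.0842, -0.0048, 0.0202, 0.0431, 0.0187, -0.0193, 0.2099], 'joint_efforts': [-2.9461, -81.9841, -5.2945, -44.9721, 0.1889, 0.6101, 0.5696], 'position': [0.5107, -0.3211, 0.4845], 'tool_rot': [3.1395, -0.0012, 1.7376], 'force': [-0.0596, -0.2686, -0.5105], 'moment': [0.0461, -0.0128, -0.0145], 'finger_force': 0.0, 'grip_width': 0.085}
```

View pics/side1.png

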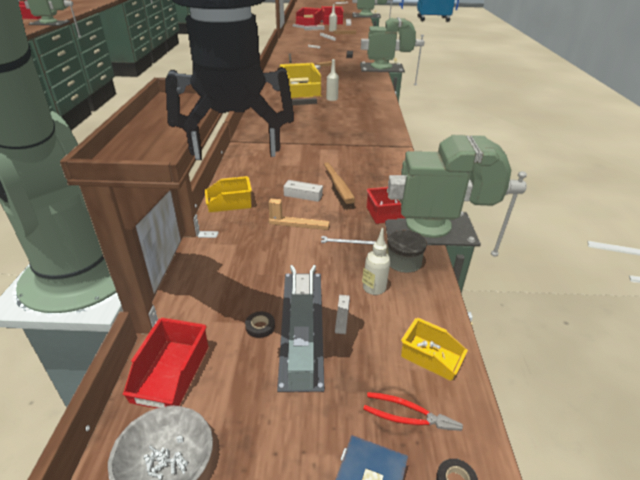

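The arm is clear above the shelf, whose edge is at x≈0.385, z≈0.40. The side view shows the gripper over the bench at (230,130), with the stick, loader and bottle unmoved. I go on above the stick.

Run:
```python
from h import *
P=[(0.511,-.321,.485,1.74),(.60,-.12,.47,2.2),(.60,.08,.44,2.7),(.50,.24,.34,3.03)]
for a,b in zip(P,P[1:]):print(to(*b,frm=a))
```

```text
[0.1831, 0.1216, 0.015, 0.0, 0.0, -0.0732]
[0.1617, 0.1177, 0.03, 0.0, 0.0, -0.0796]
[0.1588, 0.1019, 0.1, 0.0, 0.0, -0.0525]
```

>>> move_arm(moves=[[[1, 0.183, 0.122, 0.015, 0, 0, -0.073], [1, 0.183, 0.122, 0.015, 0, 0, -0.073], [1, 0.183, 0.122, 0.015, 0, 0, -0.073], [1, 0.183, 0.122, 0.015, 0, 0, -0.073], [1, 0.183, 0.122, 0.015, 0, 0, -0.073]]])

```text
clock: 1.7
position: [0.6004, -0.122, 0.4681]
tool_rot: [3.142, -0.002, 2.187]
force: [-0.1, -1.1, 0.4]
grip_width: 0.0853
finger_force: 0.0
```

>>> move_arm(moves=[[[1, 0.162, 0.118, 0.03, 0, 0, -0.08], [1, 0.162, 0.118, 0.03, 0, 0, -0.08], [1, 0.162, 0.118, 0.03, 0, 0, -0.08], [1, 0.162, 0.118, 0.03, 0, 0, -0.08], [1, 0.162, 0.118, 0.03, 0, 0, -0.08]]])

```text
clock: 2.2
position: [0.6017, 0.0802, 0.4378]
tool_rot: [3.141, -0.003, 2.694]
force: [-0.1, -0.7, -0.8]
grip_width: 0.0855
finger_force: 0.0
```

Run:
```python
from h import *
print(to(.49,.25,.25,3.03))
```

```text
[0.1737, 0.1046, 0.1883, 0.0002, -0.0004, -0.0535]
```

>>> move_arm(moves=[[[1, 0.174, 0.105, 0.188, 0, 0, -0.053], [1, 0.174, 0.105, 0.188, 0, 0, -0.053], [1, 0.174, 0.105, 0.188, 0, 0, -0.053], [1, 0.174, 0.105, 0.188, 0, 0, -0.053], [1, 0.174, 0.105, 0.188, 0, 0, -0.053]]])

```text
clock: 2.7
position: [0.5028, 0.2283, 0.2677]
tool_rot: [-3.141, 0.0, 3.016]
force: [1.9, 0.6, 0.2]
grip_width: 0.0854
finger_force: 0.0
```

>>> move_arm(moves=[[[1, 0.01, 0.0, 0.03, 0, 0, 0], [1, 0.01, 0, 0.03, 0, 0, 0]]])

```text
clock: 2.9
position: [0.4914, 0.2288, 0.236]
tool_rot: [-3.138, -0.005, 3.02]
force: [0.1, -0.9, 0.7]
grip_width: 0.0856
finger_force: 0.0
```

Run:
```python
from h import *
import json
s=bot.observe();p=bot.camera_params("wrist");print(np.round(s["position"],4),np.round(s["tool_rot"],3),np.round(s["qpos"],2))
json.dump({k:np.array(v).tolist() for k,v in p.items()},open("w1.json","w"))
im=bot.grab_frame("wrist")[:,:,::-1];cv2.imwrite("pics/w1.png",im)
```

```text
[0.4914 0.2288 0.236 ] [-3.138 -0.005  3.02 ] [ 0.02  0.48 -0.77  1.78  0.38  1.04  0.55]
```

View pics/w1.png

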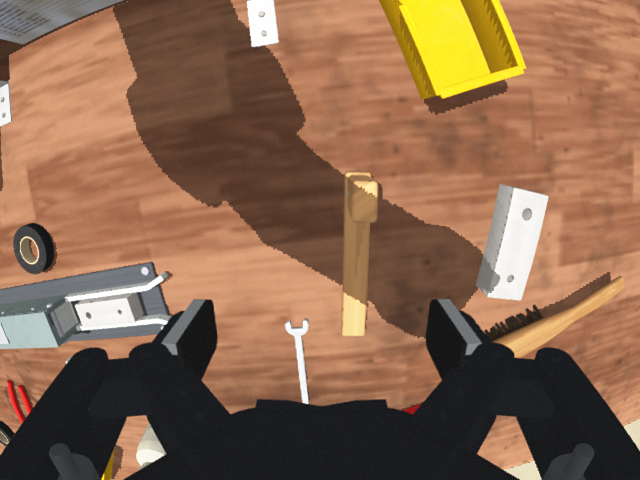

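The wrist view shows the grip top centred near (364,200), the nose end at (354,334), the spanner open end at (297,325), and the runway mouth at (170,273)/(168,322) with the block's rear end at about x=142.

Run:
```python
from h import *
import json
p=json.load(open("w1.json"));W=lambda u,v,z:np.round(pt("wrist",(u,v),z,p)[:2],4)
print("grip",[W(*c,.078) for c in((352,180),(377,181),(377,221),(351,220))])
print("nose",W(343,334,.018),W(366,334,.018))
print("mouth",W(171,275,.02),W(168,323,.02),"block",W(141,293,.031),W(142,327,.031),"spanner",W(297,322,.004))
print("plate",W(152,263,.006),W(0,290,.006))
```

```text
grip [array([0.458 , 0.2566]), array([0.4611, 0.2769]), array([0.4944, 0.2738]), array([0.491 , 0.2522])]
nose [0.6309 0.2342] [0.6344 0.2596]
mouth [0.5397 0.0556] [0.5976 0.0352] block [0.5535 0.0178] [0.5956 0.0051] spanner [0.617  0.1839]
plate [0.5276 0.0279] [ 0.5417 -0.2653]
```

Run:
```python
from h import *
print(to(.476,.265,.12,3.028))
```

```text
[0.0213, 0.034, 0.1183, -0.0003, -0.0003, -0.0015]
```

>>> move_arm(moves=[[[1, 0.021, 0.034, 0.118, 0, 0, -0.0015], [1, 0.021, 0.034, 0.118, 0, 0, -0.0015], [1, 0.021, 0.034, 0.118, 0, 0, -0.0015], [1, 0.021, 0.034, 0.118, 0, 0, -0.0015], [1, 0.021, 0.034, 0.118, 0, 0, -0.0015]]])

```text
clock: 3.45
position: [0.4786, 0.2659, 0.1228]
tool_rot: [3.141, 0.002, 3.027]
force: [-0.5, -0.9, 0.5]
grip_width: 0.0853
finger_force: 0.0
```

Run:
```python
from h import *
s=bot.observe();print(np.round(s["position"],4),np.round(s["tool_rot"],4),np.round(s["force"],2))
print(to(.476,.265,.038,3.028))
```

```text
[0.4786 0.2659 0.1228] [3.1412e+00 1.5000e-03 3.0272e+00] [-0.47 -0.95  0.53]
[0.0026, -0.0013, 0.0848, 0.0001, 0.0002, -0.0001]
```

>>> move_arm(moves=[[[1, 0.002, -0.001, 0.04, 0, 0, 0], [1, 0.002, -0.001, 0.075, 0, 0, 0], [1, 0.002, -0.001, 0.083, 0, 0, 0], [1, 0.002, -0.001, 0.083, 0, 0, 0], [1, 0.002, -0.001, 0.083, 0, 0, 0]]])

```text
clock: 3.95
position: [0.4762, 0.266, 0.0403]
tool_rot: [3.14, 0.002, 3.028]
force: [-0.0, 0.5, -0.1]
grip_width: 0.0853
finger_force: 0.0
```

>>> move_arm(moves=[[[0, 0, 0, 0, 0, 0, 0], [0, 0, 0, 0, 0, 0, 0], [0, 0, 0, 0, 0, 0, 0], [0, 0, 0, 0, 0, 0, 0], [0, 0, 0, 0, 0, 0, 0]]], force=60)

```text
clock: 4.45
position: [0.4749, 0.2657, 0.0384]
tool_rot: [3.142, 0.0, 3.029]
force: [-1.3, -2.1, 5.7]
grip_width: 0.0211
finger_force: 60.4
```

>>> move_arm(moves=[[[0, 0, 0, 0, 0, 0, 0], [0, 0, 0, 0, 0, 0, 0]]])

```text
clock: 4.65
position: [0.4749, 0.2657, 0.0384]
tool_rot: [-3.142, 0.0, 3.029]
force: [-0.4, -0.5, 6.7]
grip_width: 0.0215
finger_force: 60.4
```

Gripped: width 21.5 mm, 60 N. Lifting.

>>> move_arm(moves=[[[0, 0, 0, -0.03, 0, 0, 0], [0, 0, 0, -0.06, 0, 0, 0], [0, 0, 0, -0.08, 0, 0, 0], [0, 0, 0, -0.08, 0, 0, 0], [0, 0, 0, -0.08, 0, 0, 0]]])

```text
clock: 5.15
position: [0.4748, 0.2653, 0.1178]
tool_rot: [-3.141, 0.0, 3.029]
force: [-0.1, -0.2, -2.0]
grip_width: 0.0212
finger_force: 59.5
```

Run:
```python
from h import *
s=bot.observe();print(np.round(s["position"],4),np.round(s["tool_rot"],4),np.round(s["force"],2))
a=(.475,.2657,.118,3.029);b=(.52,.23,.118,2.32);print(to(*b,frm=a),to(.565,.20,.118,1.621,frm=b))
```

```text
[0.4748 0.2653 0.1178] [-3.1413e+00  1.0000e-04  3.0288e+00] [-0.09 -0.25 -2.02]
[-0.0487, -0.0304, -0.0, 0.0, -0.0, 0.1128] [-0.0526, 0.0125, 0.0, 0.0, -0.0, 0.1112]
```

>>> move_arm(moves=[[[0, -0.01, -0.006, 0, 0, 0, 0.0225], [0, -0.02, -0.012, 0, 0, 0, 0.045], [0, -0.03, -0.018, 0, 0, 0, 0.068], [0, -0.04, -0.024, 0, 0, 0, 0.09], [0, -0.049, -0.03, 0, 0, 0, 0.113]]])

```text
clock: 5.65
position: [0.5199, 0.2296, 0.1166]
tool_rot: [-3.14, -0.0, 2.313]
force: [0.2, -0.3, -1.9]
grip_width: 0.021
finger_force: 59.3
```

>>> move_arm(moves=[[[0, -0.01, 0.002, 0, 0, 0, 0.0225], [0, -0.02, 0.005, 0, 0, 0, 0.045], [0, -0.03, 0.007, 0, 0, 0, 0.068], [0, -0.04, 0.01, 0, 0, 0, 0.09], [0, -0.053, 0.013, 0, 0, 0, 0.111]]])

```text
clock: 6.15
position: [0.5653, 0.2001, 0.1166]
tool_rot: [-3.14, 0.001, 1.617]
force: [0.3, 0.5, -2.5]
grip_width: 0.0215
finger_force: 59.4
```

>>> move_arm(moves=[[[0, 0, 0, 0, 0, 0, 0], [0, 0, 0, 0, 0, 0, 0]]])

```text
clock: 6.35
position: [0.5649, 0.2005, 0.1171]
tool_rot: [-3.14, 0.001, 1.626]
force: [-0.6, 0.0, -0.8]
grip_width: 0.021
finger_force: 59.4
```

Run:
```python
from h import *
s=bot.observe();print(np.round(s["position"],4),np.round(s["tool_rot"],4),np.round(s["force"],2))
f=lambda i,s:cv2.resize(i,None,fx=s,fy=s,interpolation=cv2.INTER_CUBIC)
a=bot.grab_frame("scene")[:,:,::-1];b=bot.grab_frame("side")[:,:,::-1]
cv2.imwrite("pics/sc2.png",a);cv2.imwrite("pics/si2.png",b)
A=f(a[150:340,210:390],2.6);B=f(b[190:390,260:360],2.9);H=600
p=lambda i:cv2.copyMakeBorder(i,0,H-i.shape[0],0,0,cv2.BORDER_CONSTANT)
cv2.imwrite("pics/c2.png",np.hstack([p(A),p(B)]))
```

```text
[0.5649 0.2005 0.1171] [-3.1401e+00  7.0000e-04  1.6260e+00] [-0.58  0.   -0.77]
```

View pics/c2.png

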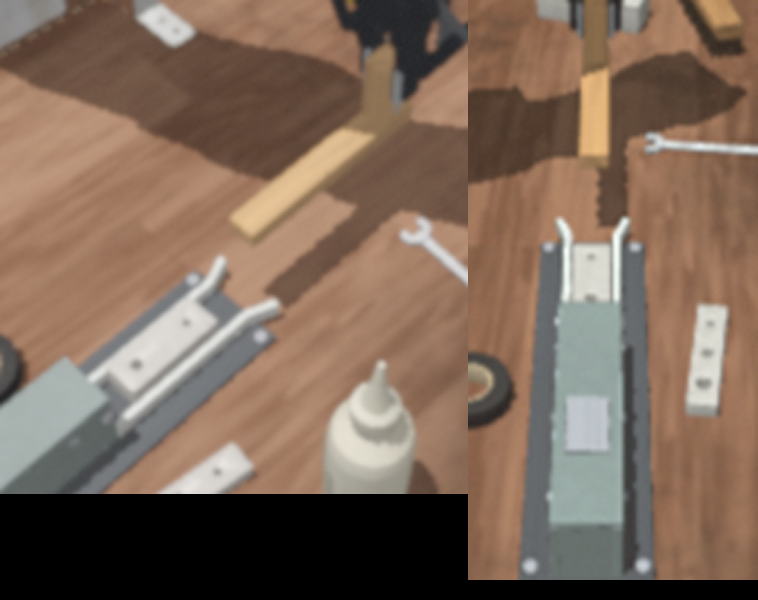

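The crop shows the stick's nose edge at (580,155)–(608,157) in the side half and (231,217)–(253,240) in the scene half. The runway lies straight ahead of it, with rails at side (567,270)/(616,270), and everything is intact.

Run:
```python
from h import *
S=lambda u,v:(210+u/2.6,150+v/2.6)
D=lambda u,v:(260+(u-468)/2.9,190+v/2.9)
for l,n,uv,z in[("nose","side",D(580,155),.0967),("nose","side",D(608,157),.0967),("nose","scene",S(231,217),.0967),("nose","scene",S(253,240),.0967),
("railL","side",D(567,270),.02),("railR","side",D(616,270),.02),("boxfar","side",D(557,303),.066),("boxfar","side",D(621,303),.066),("boxnear","side",D(550,521),.066),("boxnear","side",D(622,521),.066),
("boxfarL","scene",S(68,358),.066),("boxfarR","scene",S(110,397),.066),
("block","side",D(573,245),.031),("block","side",D(610,244),.031),("block","scene",S(190,300),.031),("block","scene",S(219,322),.031),
("plate","side",D(543,243),.006),("plate","side",D(642,243),.006),("plateSc","scene",S(193,270),.006),("plateSc","scene",S(275,338),.006)]:
    print(l,n,np.round(pt(n,uv,z),4)[:2])
```

```text
nose side [0.5614 0.0364]
nose side [0.5853 0.035 ]
nose scene [0.5631 0.039 ]
nose scene [0.5897 0.0367]
railL side [ 0.5539 -0.0241]
railR side [ 0.5953 -0.0219]
boxfar side [ 0.554 -0.114]
boxfar side [ 0.6031 -0.1114]
boxnear side [ 0.5667 -0.3169]
boxnear side [ 0.6128 -0.3147]
boxfarL scene [ 0.5594 -0.1114]
boxfarR scene [ 0.6041 -0.1089]
block side [ 0.5576 -0.0043]
block side [ 0.5891 -0.0013]
block scene [ 0.5612 -0.0054]
block scene [ 0.5913 -0.0023]
plate side [0.5285 0.0261]
plate side [0.616  0.0309]
plateSc scene [0.5267 0.024 ]
plateSc scene [0.6189 0.0287]
```

Run:
```python
from h import *
print(to(.565,.1735,.07,1.621))
```

```text
[-0.0273, -0.0013, 0.0476, -0.0002, 0.0, 0.0007]
```

>>> move_arm(moves=[[[0, -0.027, -0.001, 0, -0.0002, 0, 0.0007], [0, -0.027, -0.001, 0.03, -0.0002, 0, 0.0007], [0, -0.027, -0.001, 0.047, -0.0002, 0, 0.0007], [0, -0.027, -0.001, 0.047, -0.0002, 0, 0.0007], [0, -0.027, -0.001, 0.047, -0.0002, 0, 0.0007]]])

```text
clock: 6.95
position: [0.5659, 0.1738, 0.0715]
tool_rot: [3.141, -0.0, 1.619]
force: [0.7, 0.1, -1.3]
grip_width: 0.0215
finger_force: 59.3
```

Run:
```python
from h import *
print(to(.565,.1735,.0455,1.621))
f=lambda i,s:cv2.resize(i,None,fx=s,fy=s,interpolation=cv2.INTER_CUBIC)
a=bot.grab_frame("scene")[:,:,::-1];b=bot.grab_frame("side")[:,:,::-1]
A=f(a[200:300,250:340],4.3);B=f(b[225:310,270:330],6);H=520
p=lambda i:cv2.copyMakeBorder(i,0,H-i.shape[0],0,0,cv2.BORDER_CONSTANT)
cv2.imwrite("pics/c3.png",np.hstack([p(A),p(B)]))
```

```text
[-0.0003, -0.0009, 0.026, 0.0002, -0.0, -0.0003]
```

View pics/c3.png

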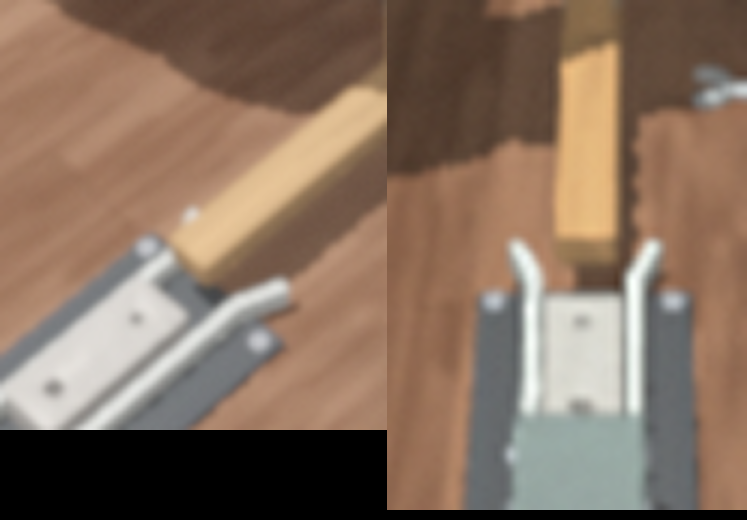

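The crop shows the nose at side-crop (586,242) just above the mouth, between the flared rails (inner edges 541/627, block 543–623). It looks centred to about 1–2 mm.

Run:
```python
from h import *
D=lambda u,v:(270+(u-387)/6,225+v/6)
S=lambda u,v:(250+u/4.3,200+v/4.3)
for l,n,uv,z in[("nose","side",D(556,238),.051),("nose","side",D(617,240),.051),("nose","scene",S(173,237),.051),("nose","scene",S(208,268),.051),("rails","side",D(541,330),.02),("rails","side",D(627,330),.02),("block","side",D(543,295),.031),("block","side",D(623,295),.031)]:print(l,n,np.round(pt(n,uv,z),4)[:2])
```

```text
nose side [0.5617 0.0099]
nose side [0.5869 0.01  ]
nose scene [0.5636 0.013 ]
nose scene [0.5873 0.0134]
rails side [ 0.5568 -0.0125]
rails side [ 0.5922 -0.0105]
block side [ 0.557  -0.0031]
block side [ 0.59   -0.0013]
```

>>> move_arm(moves=[[[0, 0, -0.001, 0.01, 0, 0, 0], [0, 0, -0.001, 0.018, 0, 0, 0], [0, 0, -0.001, 0.025, 0, 0, 0], [0, 0, -0.001, 0.025, 0, 0, 0], [0, 0, -0.001, 0.025, 0, 0, 0]]])

```text
clock: 7.55
position: [0.565, 0.1733, 0.0459]
tool_rot: [3.141, 0.0, 1.617]
force: [-0.6, -0.9, -1.7]
grip_width: 0.0216
finger_force: 59.4
```

Run:
```python
from h import *
s=bot.observe();print(np.round(s["position"],4),np.round(s["tool_rot"],4),np.round(s["force"],2))
print(to(.565+.0499*.02,.1535,.0455,1.621))
```

```text
[0.565  0.1733 0.0459] [3.1408e+00 1.0000e-04 1.6175e+00] [-0.58 -0.93 -1.66]
[-0.0198, 0.0001, 0.0004, 0.0001, 0.0, -0.0006]
```

>>> move_arm(moves=[[[0, -0.006, 0, 0, 0, 0, -0.0005], [0, -0.012, 0, 0, 0, 0, -0.0005], [0, -0.018, 0, 0, 0, 0, -0.0005], [0, -0.024, 0, 0, 0, 0, -0.0005], [0, -0.03, 0, 0, 0, 0, -0.0005]]])

```text
clock: 8.05
position: [0.5667, 0.1429, 0.0463]
tool_rot: [3.14, -0.0, 1.62]
force: [-0.1, 2.4, -0.3]
grip_width: 0.0214
finger_force: 59.6
```

Run:
```python
from h import *
s=bot.observe();print(np.round(s["position"],4),np.round(s["tool_rot"],4),np.round(s["force"],2))
```

```text
[0.5667 0.1429 0.0463] [ 3.1400e+00 -3.0000e-04  1.6203e+00] [-0.09  2.37 -0.33]
```

>>> move_arm(moves=[[[0, -0.008, 0, 0, 0, 0, 0], [0, -0.016, 0, 0, 0, 0, 0], [0, -0.024, 0, 0, 0, 0, 0], [0, -0.032, 0, 0, 0, 0, 0], [0, -0.04, 0, 0, 0, 0, 0]]])

```text
clock: 8.55
position: [0.5687, 0.1035, 0.0464]
tool_rot: [3.14, -0.001, 1.621]
force: [-0.2, 6.1, 1.8]
grip_width: 0.0216
finger_force: 59.8
```

>>> move_arm(moves=[[[0, -0.006, 0, 0, 0, 0, 0], [0, -0.012, 0, 0, 0, 0, 0], [0, -0.018, 0, 0, 0, 0, 0], [0, -0.024, 0, 0, 0, 0, 0], [0, -0.03, 0, 0, 0, 0, 0]]])

```text
clock: 9.05
position: [0.5701, 0.0732, 0.0463]
tool_rot: [3.14, -0.001, 1.621]
force: [0.7, 5.6, 1.0]
grip_width: 0.0214
finger_force: 59.9
```

Run:
```python
from h import *
s=bot.observe();print(np.round(s["position"],4),np.round(s["tool_rot"],4),np.round(s["force"],2),np.round(s["moment"],2))
```

```text
[0.5701 0.0732 0.0463] [ 3.1400e+00 -6.0000e-04  1.6206e+00] [0.67 5.58 1.04] [ 1.09  0.05 -0.05]
```

>>> move_arm(moves=[[[0, -0.006, 0, 0, 0, 0, 0], [0, -0.012, 0, 0, 0, 0, 0], [0, -0.018, 0, 0, 0, 0, 0], [0, -0.024, 0, 0, 0, 0, 0], [0, -0.03, 0, 0, 0, 0, 0]]])

```text
clock: 9.55
position: [0.5715, 0.0433, 0.0463]
tool_rot: [3.14, -0.001, 1.621]
force: [-0.5, 6.0, 1.5]
grip_width: 0.0208
finger_force: 59.9
```

>>> move_arm(moves=[[[0, -0.006, 0, 0, 0, 0, 0], [0, -0.012, 0, 0, 0, 0, 0], [0, -0.018, 0, 0, 0, 0, 0], [0, -0.024, 0, 0, 0, 0, 0], [0, -0.03, 0, 0, 0, 0, 0]]])

```text
clock: 10.05
position: [0.5729, 0.0133, 0.0462]
tool_rot: [3.14, -0.001, 1.621]
force: [-0.7, 6.2, 0.8]
grip_width: 0.0214
finger_force: 59.9
```

>>> move_arm(moves=[[[0, -0.002, 0, 0, 0, 0, 0], [0, -0.004, 0, 0, 0, 0, 0], [0, -0.006, 0, 0, 0, 0, 0]]])

```text
clock: 10.35
position: [0.5731, 0.0074, 0.046]
tool_rot: [3.141, -0.0, 1.62]
force: [-0.3, 3.2, -1.9]
grip_width: 0.0214
finger_force: 59.3
```

Run:
```python
from h import *
s=bot.observe();print(np.round(s["position"],4),np.round(s["tool_rot"],4),np.round(s["force"],2),np.round(s["moment"],2))
```

```text
[0.5731 0.0074 0.046 ] [ 3.1408e+00 -1.0000e-04  1.6205e+00] [-0.35  3.23 -1.9 ] [ 1.02  0.09 -0.03]
```

>>> move_arm(moves=[[[0, -0.001, 0, 0, 0, 0, 0], [0, -0.002, 0, 0, 0, 0, 0], [0, -0.003, 0, 0, 0, 0, 0], [0, -0.004, 0, 0, 0, 0, 0], [0, -0.005, 0, 0, 0, 0, 0]]])

```text
clock: 10.85
position: [0.5735, 0.0024, 0.0461]
tool_rot: [3.14, 0.0, 1.621]
force: [0.4, 3.5, -3.1]
grip_width: 0.0213
finger_force: 59.3
```

>>> move_arm(moves=[[[0, -0.001, 0, 0, 0, 0, 0], [0, -0.002, 0, 0, 0, 0, 0], [0, -0.003, 0, 0, 0, 0, 0], [0, -0.004, 0, 0, 0, 0, 0], [0, -0.005, 0, 0, 0, 0, 0]]])

```text
clock: 11.35
position: [0.5738, -0.0026, 0.0461]
tool_rot: [3.14, 0.0, 1.62]
force: [-0.2, 3.4, -3.8]
grip_width: 0.0211
finger_force: 59.3
```

>>> move_arm(moves=[[[0, -0.001, 0, 0, 0, 0, 0], [0, -0.002, 0, 0, 0, 0, 0], [0, -0.003, 0, 0, 0, 0, 0], [0, -0.004, 0, 0, 0, 0, 0], [0, -0.005, 0, 0, 0, 0, 0]]])

```text
clock: 11.85
position: [0.574, -0.0075, 0.0461]
tool_rot: [3.14, -0.0, 1.621]
force: [-0.2, 2.6, -3.0]
grip_width: 0.0212
finger_force: 59.3
```

>>> move_arm(moves=[[[0, -0.001, 0, 0, 0, 0, 0], [0, -0.002, 0, 0, 0, 0, 0], [0, -0.003, 0, 0, 0, 0, 0], [0, -0.004, 0, 0, 0, 0, 0], [0, -0.005, 0, 0, 0, 0, 0]]])

```text
clock: 12.35
position: [0.5742, -0.0126, 0.0461]
tool_rot: [3.14, -0.0, 1.62]
force: [-0.4, 3.0, -3.0]
grip_width: 0.0214
finger_force: 59.3
```

>>> move_arm(moves=[[[0, -0.001, 0, 0, 0, 0, 0], [0, -0.002, 0, 0, 0, 0, 0], [0, -0.003, 0, 0, 0, 0, 0], [0, -0.004, 0, 0, 0, 0, 0], [0, -0.005, 0, 0, 0, 0, 0]]])

```text
clock: 12.85
position: [0.5746, -0.0176, 0.0462]
tool_rot: [3.14, -0.0, 1.62]
force: [-0.9, 2.8, -3.0]
grip_width: 0.0214
finger_force: 59.3
```

>>> move_arm(moves=[[[0, -0.001, 0, 0, 0, 0, 0], [0, -0.002, 0, 0, 0, 0, 0], [0, -0.003, 0, 0, 0, 0, 0], [0, -0.004, 0, 0, 0, 0, 0], [0, -0.004, 0, 0, 0, 0, 0]]])

```text
clock: 13.35
position: [0.5747, -0.0217, 0.0462]
tool_rot: [3.14, 0.0, 1.62]
force: [0.4, 0.8, -3.1]
grip_width: 0.0216
finger_force: 59.2
```

>>> move_arm(moves=[[[0, -0.001, 0, 0, 0, 0, 0], [0, -0.002, 0, 0, 0, 0, 0], [0, -0.003, 0, 0, 0, 0, 0], [0, -0.004, 0, 0, 0, 0, 0]]])

```text
clock: 13.75
position: [0.575, -0.0254, 0.0462]
tool_rot: [3.14, -0.0, 1.62]
force: [-0.7, 8.1, -0.5]
grip_width: 0.0214
finger_force: 59.4
```

Buffer felt: the force jumped to 8 N. Going on gently.

>>> move_arm(moves=[[[0, -0.001, 0, 0, 0, 0, 0], [0, -0.002, 0, 0, 0, 0, 0], [0, -0.002, 0, 0, 0, 0, 0]]])

```text
clock: 14.05
position: [0.5751, -0.0266, 0.0462]
tool_rot: [3.14, -0.001, 1.621]
force: [0.1, 7.3, -2.0]
grip_width: 0.0211
finger_force: 59.5
```

>>> move_arm(moves=[[[0, -0.001, 0, 0, 0, 0, 0], [0, -0.002, 0, 0, 0, 0, 0], [0, -0.003, 0, 0, 0, 0, 0]]])

```text
clock: 14.35
position: [0.5753, -0.0289, 0.0463]
tool_rot: [3.14, -0.002, 1.622]
force: [-1.3, 12.5, -0.6]
grip_width: 0.0211
finger_force: 59.7
```

>>> move_arm(moves=[[[0, -0.001, 0, 0, 0, 0, 0], [0, -0.001, 0, 0, 0, 0, 0], [0, -0.001, 0, 0, 0, 0, 0]]])

```text
clock: 14.65
position: [0.5754, -0.0298, 0.0463]
tool_rot: [3.14, -0.002, 1.622]
force: [-1.4, 12.2, 0.5]
grip_width: 0.0216
finger_force: 59.7
```

>>> move_arm(moves=[[[0, -0.001, 0, 0, 0, 0, 0], [0, -0.001, 0, 0, 0, 0, 0], [0, -0.001, 0, 0, 0, 0, 0]]])

```text
clock: 14.95
position: [0.5755, -0.0305, 0.0464]
tool_rot: [3.14, -0.002, 1.622]
force: [-0.8, 13.1, 1.1]
grip_width: 0.0215
finger_force: 59.8
```

Pressed in about 6 mm at 13 N. Drawing back, slowly at first.

>>> move_arm(moves=[[[0, 0.0015, 0, 0, 0, 0, 0], [0, 0.003, 0, 0, 0, 0, 0], [0, 0.0045, 0, 0, 0, 0, 0], [0, 0.006, 0, 0, 0, 0, 0], [0, 0.008, 0, 0, 0, 0, 0]]])

```text
clock: 15.45
position: [0.5748, -0.025, 0.046]
tool_rot: [3.141, 0.001, 1.62]
force: [-0.2, -1.4, -5.7]
grip_width: 0.0213
finger_force: 59.0
```

>>> move_arm(moves=[[[0, 0.004, 0, 0, 0, 0, 0], [0, 0.01, 0, 0, 0, 0, 0], [0, 0.018, 0, 0, 0, 0, 0], [0, 0.026, 0, 0, 0, 0, 0], [0, 0.034, 0, 0, 0, 0, 0]]])

```text
clock: 15.95
position: [0.5731, 0.0104, 0.0461]
tool_rot: [3.14, -0.0, 1.621]
force: [-0.1, -1.7, -5.6]
grip_width: 0.0216
finger_force: 59.0
```

Run:
```python
from h import *
s=bot.observe();print(np.round(s["position"],4),np.round(s["tool_rot"],4),np.round(s["force"],2))
print(to(.562,.24,.0463,1.621))
```

```text
[0.5731 0.0104 0.0461] [ 3.1404e+00 -1.0000e-04  1.6208e+00] [-0.13 -1.66 -5.64]
[0.2299, 0.0004, -0.0002, 0.0002, -0.0, -0.0]
```

>>> move_arm(moves=[[[0, 0.012, 0, 0, 0, 0, 0], [0, 0.024, 0, 0, 0, 0, 0], [0, 0.036, 0, 0, 0, 0, 0], [0, 0.048, 0, 0, 0, 0, 0], [0, 0.06, 0, 0, 0, 0, 0]]])

```text
clock: 16.45
position: [0.5702, 0.0706, 0.0463]
tool_rot: [3.14, -0.0, 1.621]
force: [0.1, -0.6, -1.2]
grip_width: 0.0212
finger_force: 59.4
```

>>> move_arm(moves=[[[0, 0.017, 0, 0, 0, 0, 0], [0, 0.034, 0, 0, 0, 0, 0], [0, 0.051, 0, 0, 0, 0, 0], [0, 0.068, 0, 0, 0, 0, 0], [0, 0.085, 0, 0, 0, 0, 0]]])

```text
clock: 16.95
position: [0.5659, 0.1556, 0.0462]
tool_rot: [3.14, 0.0, 1.62]
force: [0.1, 0.5, -1.4]
grip_width: 0.0213
finger_force: 59.4
```

>>> move_arm(moves=[[[0, 0.02, 0, 0, 0, 0, 0], [0, 0.04, 0, 0, 0, 0, 0], [0, 0.06, 0, 0, 0, 0, 0], [0, 0.085, 0, 0, 0, 0, 0], [0, 0.085, 0, 0, 0, 0, 0]]])

```text
clock: 17.45
position: [0.5608, 0.244, 0.0463]
tool_rot: [3.14, -0.002, 1.624]
force: [0.7, 0.4, -1.5]
grip_width: 0.0214
finger_force: 59.4
```

Run:
```python
from h import *
s=bot.observe();print(np.round(s["position"],4),np.round(s["tool_rot"],4),np.round(s["force"],2))
f=lambda i,s:cv2.resize(i,None,fx=s,fy=s,interpolation=cv2.INTER_CUBIC)
a=bot.grab_frame("scene")[:,:,::-1];b=bot.grab_frame("side")[:,:,::-1]
A=f(a[150:340,210:390],2.6);B=f(b[180:360,260:360],2.9)
p=lambda i:cv2.copyMakeBorder(i,0,600-i.shape[0],0,0,cv2.BORDER_CONSTANT)
cv2.imwrite("pics/c4.png",np.hstack([p(A),p(B)]))
```

```text
[0.5608 0.244  0.0463] [ 3.1401e+00 -2.4000e-03  1.6244e+00] [ 0.69  0.41 -1.48]
```

View pics/c4.png

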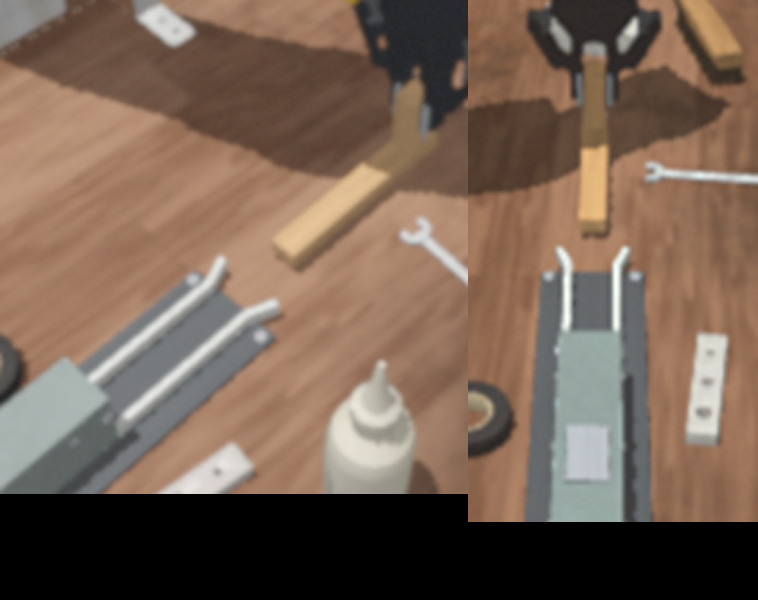

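The runway is empty with the block inside, and the stick's nose at side-crop (594,230) is clear of the mouth (rail tips at v≈250). Setting the stick down here.

>>> move_arm(moves=[[[0, 0, 0, 0.003, 0, 0, 0], [0, 0, 0, 0.006, 0, 0, 0], [0, 0, 0, 0.007, 0, 0, 0], [0, 0, 0, 0.008, 0, 0, 0], [0, 0, 0, 0.008, 0, 0, 0]]])

```text
clock: 18.05
position: [0.5618, 0.2387, 0.0384]
tool_rot: [3.141, 0.001, 1.62]
force: [-2.1, -2.0, 6.2]
grip_width: 0.0213
finger_force: 60.3
```

>>> move_arm(moves=[[[0.4, 0, 0, 0, 0, 0, 0], [0.6, 0, 0, 0, 0, 0, 0], [1, 0, 0, 0, 0, 0, 0], [1, 0, 0, 0, 0, 0, 0], [1, 0, 0, 0, 0, 0, 0]]])

```text
clock: 18.55
position: [0.5618, 0.2392, 0.0381]
tool_rot: [3.14, -0.0, 1.62]
force: [0.1, -0.4, 0.4]
grip_width: 0.0852
finger_force: 0.0
```

>>> move_arm(moves=[[[1, 0, 0, -0.02, 0, 0, 0], [1, 0, 0, -0.06, 0, 0, 0], [1, 0, 0, -0.1, 0, 0, 0], [1, 0, 0, -0.15, 0, 0, 0], [1, 0, 0, -0.15, 0, 0, 0]]])

```text
clock: 19.05
position: [0.564, 0.2405, 0.1945]
tool_rot: [3.132, -0.003, 1.62]
force: [-0.2, 0.1, -0.5]
grip_width: 0.0856
finger_force: 0.0
```

Run:
```python
from h import *
s=bot.observe();print(np.round(s["position"],4),np.round(s["force"],2))
f=lambda i,s:cv2.resize(i,None,fx=s,fy=s,interpolation=cv2.INTER_CUBIC)
a=bot.grab_frame("scene")[:,:,::-1];b=bot.grab_frame("wrist")[:,:,::-1]
A=f(a[130:340,210:400],2);B=f(b,.6)
p=lambda i:cv2.copyMakeBorder(i,0,420-i.shape[0],0,0,cv2.BORDER_CONSTANT)
cv2.imwrite("pics/c5.png",np.hstack([p(A),p(B)]))
```

```text
[0.564  0.2405 0.1945] [-0.22  0.12 -0.45]
```

View pics/c5.png

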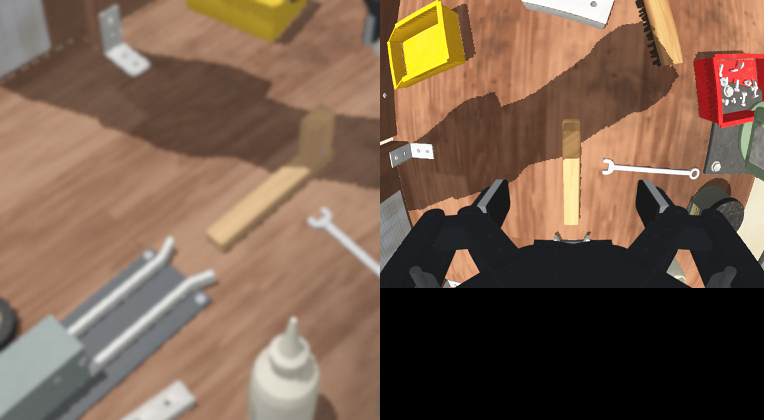

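The stick stands flat at crop (270,185), clear of the loader. The bystanders are where they were, the runway is empty, and the gripper is clear of everything. Handing in.

```bash
python3 -c "
from workcell import bot
print(bot.job_done())"
```

```text
the job is handed in; nothing more can be done
None
```

The job is handed in at about 19 s: the block was pushed through the flap until it pressed the buffer in about 6 mm at 13 N, and the stick was drawn out and stood flat on the bench, clear of the loader; I judged the flap shut from the force dropping off the stick, since no picture showed it directly.

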